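# Pair the fob: latch its clip, then hold the sprung mode dial at the third click

### The arm

A 6-joint arm with a two-finger parallel gripper is mounted at the origin on the work surface. World frame = base frame: x ahead of the robot, y to its left, z up, the work surface at z = 0. Lengths are in m, angles in rad, forces in N, time in s.
With the tool pointing down it reaches from about 0.325 to 0.875 m from the base axis. Payload 4.4 kg.
Tool frame: the origin (TCP) lies at the very end of the fingers, on their centre line; the grasp point (between the pads) lies 19 mm behind it; z points along the fingers, y is the line along which they close (so a half turn about z gives the same grasp; the last joint's range is limited). The gripper opens to 85 mm and grips with 20 to 120 N. Pads are 22 mm wide; open, the fingers measure 114 mm over their backs; the gripper's body (76 mm by 85 mm) begins 54 mm behind the grasp point. The pads swing forward as they close: fully open they stand 13 mm farther back than shut.
Start: joints at [1.127, 0.207, 1.542, -0, 1.393, -0.15], TCP at [0.166, 0.551, 0.195] pointing down, gripper open.
Joint ranges: [-2.73, 2.73], [-0.86, 2.22], [0.23, 2.46], [-1.11, 4.25], [0.08, 2.63], [-2.82, 2.82]. Speed limits (rad/s): [2.79, 2.79, 3.14, 3.14, 3.14, 3.14].

### API

Orientations are given as a 3x3 rotation matrix whose columns are the frame's x, y, z axes.
In Python, from plant import manip gives the robot as it stands.
- The arm moves only by the tool drive_tool, never from a script. Its argument "plan" is a list of rows, each an object with "dp": the shift along the world's x, y, z as a fraction of full scale, a list of three; "turn": the turn about the world's z as a fraction of full scale. A call has 1 to 20 rows; each row shifts and turns the commanded pose from where the row before left it; what a row does not reach is not made up. Full scale, the value 1, is 2 cm for a shift and 4 degrees for a turn. A row lasts 1/12 s, in which the tool goes at most 41.7 mm and 7.16 degrees, less where a joint would pass 70% of its speed; a pose out of reach is approached as far as the arm can. A call with a number of a shift or a turn outside -1 to 1 is refused whole. A call with a gripper value outside its range is refused whole. "gripper" is the opening in per cent of the stroke, from 0 (shut) to 100 (fully open), set as the call begins (left out, the last holds). The fingers move at their own pace and stop on an object; the grip force is fixed at half the most. Time passes only in rows, so rows that do not move let the fingers close. It gives the time, the measured TCP pose, the force, the opening and the grip force at its end, in the units of the state.
- manip.sense(): the state, without advancing time (a new reading comes with each control period).
- manip.get_image(name): name is "scene" or "top" or "wrist"; returns (picture, depth): 384x512x3 uint8, red, green, blue; 384x512 float32, m along the optical axis (not along the pixel's ray), 0 where there is no reading.
- manip.camera_params(name): a dict with "vertical_fov" (degrees; the focal length in pixels is half the picture's height over the tangent of half this angle, whatever the lens; pixels are square), "cx", "cy" (the principal point, pixels), "k1" (the pictures are not rectified: a ray, as slopes to the right and down, at radius r is drawn at 1 + k1 r^2 times it, then the intrinsics apply), "rvec" (rotation vector, rad) and "tvec" (3), from world to camera coordinates, as OpenCV has them. Camera axes: x right, y down, z forward; pixel columns grow to the right and rows downward; lengths in m; the calibration is good to about 2 mm. A picture is of the moment at which its call begins: read the wrist's pose just before it. camera_params takes no time and is no camera call; for the wrist camera it gives the pose at the moment of the call.
- manip.job_done(): hands the job in; it is judged then, once.
Trained networks look in the newest picture that a camera, given by its name, has taken for a name from the list of things; names that differ only in an ending like _2 or _b are one class to them, and where a whole thing is asked for, a point or a joint stands for the part that bears it (a point fixed in the world has none). Each returns a list of dicts, best first, with "conf" (0 to 1); they miss things now and then, are a little off and sometimes report something else, mostly with a low value. They report only what shows in the picture. A call takes as long as a camera call.
- manip.find_in(camera, label): "point" ([column, row] in pixels, amid what is visible of it).
The state is a dict: "t": time; "q": joint angles; "qvel": joint speeds; "effort": joint torques, N m; "ee_pos": TCP position; "ee_rot": TCP orientation; "wrist_force": force on the tool from outside, world axes, zero at the start; "wrist_torque": the same for the moment, N m; "gripper_width": opening from 0.0 (shut) to 1.0 (fully open); "finger_force": force on a finger pad.
Only numpy, scipy, OpenCV 4.12 (cv2) and the standard library are available. Lean on these libraries where they do the work, as an engineer would, in place of code of your own. Each camera call takes 0.05 s, during which the arm holds its last target. There are 200 camera calls.

### The job

The smart lock's black fob is lying in the bay of the white lock hub: swing the hub's steel hold-down clip shut over it until its bar has snapped under the catch. Then turn the hub's black mode dial clockwise against its spring, past the first two clicks to the third (the orange mark), hold it there for at least three seconds and finish still holding it there, since it flies back if let go. The fob must stay in its bay, the clip must stay latched, and the other things on the console must be left where they are.

Things in the scene. Friction and masses are not known exactly. Their poses are not given: they have to be found in the camera images.
- hub: White smart-lock hub, fixed: flat box 110 (x) x 270 (y) x 45 mm high. Origin: centre of its underside, on the console; z up, long side along its y. On its centre line (x = 0) lie: dial at y = -98 mm; grey catch housing (30 x 12 mm in plan, top 69 mm above the console) at y = -2 to +10; fob bay at y = +66; clip hinge at y = +118.
- clip (a joint): Angle (rad) of the hold-down clip: 0 = shut, level over the fob, end bar under the sprung catch; grows as it is raised; 1.57 = upright; 1.85 = fully open, leaning outwards. Starts open at 1.2 to 1.75. Its stiff hinge holds it where it is left (about 1 N at the plate swings it). From 0.09 rad the catch resists: 4 to 5 N down on the plate snaps it in (past 0.05 it goes to 0 and stays).
- clip_hinge (a point): Point on the clip's hinge axis (parallel to the hub's x), 55 mm above the console. The clip is a steel strip 14 mm wide, 4 mm thick, reaching 100 mm from it: towards the hub's -y when shut, straight up when upright. The point turns with the clip: its -y runs along the strip to the free end, its z is normal to the outer face (the one on top when shut).
- clip_plate (a point): Centre of the outer face of the clip's black thumb plate (28 mm across, 24 mm along the strip, 5 mm thick), 74 mm from the hinge axis; turns with the clip. When shut it faces up, 58.5 mm above the console, at the hub's x = 0, y = +44 mm. Push it round from outside, then press it down.
- dial (a joint): Angle (rad) of the mode dial: 0 = rest, grows clockwise seen from above. Clicks at 0.4, 0.8 and 1.2; hard stop at 1.34. A spring drives it back to 0 from everywhere: about 0.07 N m at rest, 0.17 N m at the third click, 0.18 N m at most on the way.
- dial_top (a point): Centre of the top face of the dial's black wing, on its upright axis, 81 mm above the console. Wing: bar 50 long, 12 thick, 28 mm tall, on a round skirt (diameter 60, top 53 mm above the console). Turns with the dial: x along the wing to the pointer end (orange), y across its thickness, z up. Pointer at rest 0.6 rad counter-clockwise of the hub's +x, at the third click 0.6 rad clockwise of it.
- mode_dial: The dial itself, skirt and grip wing in one, turning with joint dial; origin: on its turning axis, at the underside of the skirt, 45 mm above the console; same axes as dial_top.
- fob_center (a point): Centre of the loose black fob, 36 x 58 x 13 mm, lying in the hub's bay with its long side along the hub's y; its top is 50 mm above the console.
- bay (a point): Where the fob's centre belongs: centre of the hub's bay, a pocket 41 x 63 mm and 8 mm deep, 43.5 mm above the console.
- vase: Bystander: empty matte white ceramic vase, 96 mm in diameter, 185 mm tall; origin: centre of its underside.
- sanitiser: Bystander: clear hand-sanitiser bottle with a blue label, 50 mm in diameter, 140 mm tall; origin: centre of its underside.
- bowl: Bystander: small blue bowl, 110 mm in diameter, 45 mm tall; origin: centre of its underside.
- coaster: Bystander: round wooden coaster, 96 mm in diameter, 9 mm thick; origin: centre of its underside.
- sunglasses: Bystander: folded metal-framed sunglasses lying lenses up, 52 (x) x 140 (y) x 15 mm; origin: centre of their underside.

How it is judged:
On the way, in this order (a step that is already met when the one before it is completed fails the run):
1. the clip is shut, its bar snapped under the catch (clip angle below 0.035 rad) (value of joint clip below 0.035 rad), for 0.2 s.
2. with the clip latched, the dial is held at the third click (above 1.1 rad) for three seconds (value of joint clip below 0.035 rad and value of joint dial above 1.1 rad), for 3 s.
At the end, for the whole second after the job is handed in: The robot is still holding the dial at its third click (dial angle above 1.1 rad, robot pushing or gripping the dial with more than 1 N), the clip is latched (below 0.035 rad) and the fob lies in its bay (centre within 8 mm) (all of step 2 and (contact force between mode_dial and the fingers above 1 N or contact force between mode_dial and the arm above 1 N) and distance between fob_center and bay below 0.008 m); the arm keeps its last pose, push and grip.
It fails at once if the vase is moved more than 30 mm (distance of vase from where it was at the start of the episode above 0.03 m).
It fails at once if the sanitiser is moved more than 30 mm (distance of sanitiser from where it was at the start of the episode above 0.03 m).
It fails at once if the bowl is moved more than 30 mm (distance of bowl from where it was at the start of the episode above 0.03 m).
It fails at once if the coaster is moved more than 30 mm (distance of coaster from where it was at the start of the episode above 0.03 m).
It fails at once if the sunglasses is moved more than 30 mm (distance of sunglasses from where it was at the start of the episode above 0.03 m).
It also fails if it takes over 64 s, if anything falls off the work surface, if the arm or the gripper's body presses on something with over 40 N, if the wrist force passes 120 N, or if a joint passes its speed limit or range.

## Working session

There is one attempt and no reset: what is moved stays moved. The work goes in short steps, Python scripts to look and compute and a tool call to move; the robot and the scene stay as the last step left them, time stands still between calls to the robot, and variables do not carry over. Pictures are saved under pics/ and viewed, at most 10 in all, crops included, and the job is handed in when it is done.

Besides the shell and the picture viewer there is one more tool, called after "Request:" as name([rows], argument=value, ...), one row to a line, values as JSON. drive_tool: Moves the arm, as the interface text tells. Its arguments: {"type":"object","properties":{"plan":{"type":"array"},"gripper":{"type":"number"}},"required":["plan"]}

```bash
mkdir -p pics
cat > h.py <<'E'
import numpy as np, cv2
from plant import manip
def cam(n):
    p=manip.camera_params(n); f=192/np.tan(np.radians(p["vertical_fov"])/2)
    R=cv2.Rodrigues(np.array(p["rvec"],float))[0]; t=np.array(p["tvec"],float)
    K=np.array([[f,0,p["cx"]],[0,f,p["cy"]],[0,0,1]]); return K,R,t,p["k1"]
def ray(c,uv):
    K,R,t,k=c; d=np.array([(uv[0]-K[0,2])/K[0,0],(uv[1]-K[1,2])/K[1,1]])
    u=d.copy()
    for _ in range(20): u=d/(1+k*(u@u))
    return -R.T@t, R.T@np.array([u[0],u[1],1.])
def at_depth(c,uv,z):
    o,d=ray(c,uv); return o+d*z
def at_z(c,uv,z):
    o,d=ray(c,uv); return o+d*(z-o[2])/d[2]
def proj(c,X):
    K,R,t,k=c; x=R@np.array(X)+t; u=x[:2]/x[2]; u=u*(1+k*(u@u)); return K[0,0]*u+K[:2,2]
E
python3 - <<'E'
from h import *
ims=[]
for n in["scene","top"]:
    im,d=manip.get_image(n); c=cam(n); cv2.imwrite(f"pics/{n}.png",im[...,::-1]); np.save(n+"d.npy",d)
    print(n,(-c[1].T@c[2]).round(3),c[3])
    for l in["hub","clip","clip_plate","dial","dial_top","fob_center","vase","sanitiser","bowl","coaster","sunglasses"]:
        r=manip.find_in(n,l)
        for x in r[:2]:
            u=x["point"]; z=d[int(u[1]),int(u[0])]
            print(l,round(x["conf"],2),np.round(u,1),at_depth(c,u,z).round(3) if z>0 else None)
E
```

```text
scene [ 1.145 -0.341  1.207] -0.10737578242812894
hub 0.77 [238.8 212.4] [ 0.546 -0.04   0.043]
clip 0.61 [279.8 190.1] [0.543 0.099 0.045]
clip_plate 0.46 [354.1 113.1] [0.399 0.488 0.014]
clip_plate 0.44 [148.2 295.9] [ 0.688 -0.363  0.153]
dial 0.65 [207.8 217.4] [ 0.524 -0.126  0.06 ]
dial_top 0.36 [148.2 295.8] [ 0.688 -0.363  0.153]
fob_center 0.61 [263.3 205.4] [0.563 0.031 0.045]
vase 0.74 [147.6 296.9] [ 0.688 -0.365  0.15 ]
vase 0.48 [129.2 227.5] [ 0.41  -0.328  0.011]
sanitiser 0.71 [205.7 215.8] [ 0.52  -0.13   0.067]
bowl 0.76 [356.2 112.4] [0.402 0.494 0.017]
coaster 0.95 [127.6 226. ] [ 0.404 -0.33   0.012]
coaster 0.65 [353.7 110. ] [0.388 0.494 0.015]
sunglasses 0.74 [353.  114.6] [0.397 0.486 0.006]
sunglasses 0.59 [239.2 216. ] [ 0.558 -0.045  0.045]
top [ 0.29  -0.014  1.454] -0.06914107162276584
hub 0.83 [271.6 186.3] [ 0.534 -0.04   0.043]
clip 0.54 [234.  173.7] [0.567 0.081 0.092]
clip_plate 0.53 [233.1 171.3] [0.566 0.081 0.132]
dial 0.64 [294.5 195.1] [ 0.502 -0.114  0.051]
dial 0.49 [402.4 189.7] [ 0.525 -0.484  0.008]
dial_top 0.61 [297.5 188.6] [ 0.519 -0.122  0.08 ]
fob_center 0.48 [250.9 178.8] [0.558 0.029 0.047]
fob_center 0.31 [358.7 224.2] [ 0.409 -0.33   0.009]
vase 0.71 [371.1 147.8] [ 0.635 -0.348  0.148]
sanitiser 0.54 [126.3 155.6] [0.627 0.43  0.103]
bowl 0.91 [119.8 223.9] [ 0.415  0.475 -0.002]
coaster 0.57 [361.7 223.1] [ 0.413 -0.339  0.013]
sunglasses 0.57 [400.9 189. ] [ 0.529 -0.481  0.001]
```

View pics/scene.png

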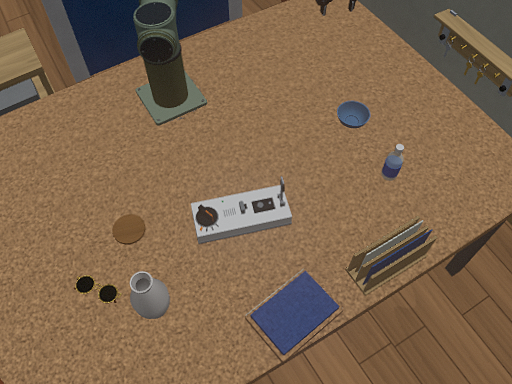

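View pics/top.png

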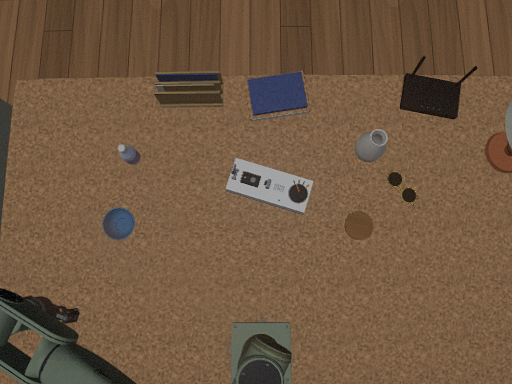

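The pictures show the hub at about (239,213) in scene and (270,186) in top. Its dial is towards world -y and the raised clip is at the +y end. The bystanders are all well clear of it. Next I'll measure the hub pose precisely.

Run:
```python
from h import *
for n in["scene","top"]:
    d=np.load(n+"d.npy"); c=cam(n); im=cv2.imread(f"pics/{n}.png")
    K,R,t,k=c
    v,u=np.mgrid[0:384,0:512]
    pts=cv2.undistortPoints(np.stack([u,v],-1).reshape(-1,1,2).astype(float),K,np.array([k,0,0,0,0]))[:,0]
    X=(np.c_[pts,np.ones(len(pts))]*d.reshape(-1,1)-t)@R
    white=(im.reshape(-1,3).min(1)>120)
    near=(abs(X[:,0]-.54)<.12)&(abs(X[:,1]+.03)<.2)
    top=near&white&(abs(X[:,2]-.045)<.012)
    mask=top.reshape(384,512).astype(np.uint8)
    P=X[top]; print(n,len(P),"z med",np.median(P[:,2]))
    q=np.array([at_z(c,pt,.045)[:2] for pt in pts[:0]]) if 0 else None
    dr=(np.c_[pts,np.ones(len(pts))]@R); o=-R.T@t
    Q=(o+dr*((.045-o[2])/dr[:,2])[:,None])[top][:,:2]
    (cx,cy),wh,a=cv2.minAreaRect((Q*1000).astype(np.float32)); b=cv2.boxPoints(((cx,cy),wh,a))
    e=[b[1]-b[0],b[2]-b[1]]; L=max(e,key=np.linalg.norm); L=L*np.sign(L[1])
    print("centre",cx,cy,wh,"long axis deg from +y (ccw)",np.degrees(np.arctan2(-L[0],L[1])))
    for l,lo,hi in[("clip",.075,.2),]:
        m=near&(X[:,2]>lo)&(X[:,2]<hi)&(X[:,1]>.04); print("clip pts",m.sum(),X[m].mean(0).round(4),X[m].max(0).round(3),X[m].min(0).round(3))
    m=near&(X[:,2]>.072)&(X[:,2]<.1)&(X[:,1]<-.05); print("wing",m.sum(),X[m].mean(0).round(4))
s=manip.sense(); print(s["ee_rot"].round(3),s["ee_pos"],s["t"],s["gripper_width"])
```

```text
scene 2380 z med 0.04372829488376703
centre 542.5244140625 -32.052337646484375 (269.75067138671875, 109.32694244384766) long axis deg from +y (ccw) -17.377989
clip pts 66 [0.5805 0.0782 0.1262] [0.593 0.085 0.159] [0.563 0.075 0.075]
wing 90 [ 0.5145 -0.1263  0.0792]
top 2010 z med 0.04462711501809145
centre 539.6323852539062 -30.680709838867188 (269.399658203125, 109.8635025024414) long axis deg from +y (ccw) -17.410717
clip pts 35 [0.573  0.0808 0.1331] [0.586 0.087 0.16 ] [0.56  0.076 0.082]
wing 65 [ 0.5099 -0.1238  0.0804]
[[-0.957  0.289  0.   ]
 [ 0.289  0.957 -0.   ]
 [-0.    -0.    -1.   ]] [0.16599876 0.55053252 0.19526321] 1.2 0.9998812746866922
```

Request:
drive_tool([
  {"dp": [1, -0.97, 0], "turn": 0},
  {"dp": [1, -0.97, 0], "turn": 0},
  {"dp": [1, -0.97, 0], "turn": 0},
  {"dp": [1, -0.97, 0], "turn": 0},
  {"dp": [1, -0.97, 0], "turn": 0},
  {"dp": [1, -0.97, 0], "turn": 0},
  {"dp": [1, -0.97, 0], "turn": 0},
  {"dp": [1, -0.97, 0], "turn": 0},
  {"dp": [1, -0.97, 0], "turn": 0},
  {"dp": [1, -0.97, 0], "turn": 0},
  {"dp": [1, -0.97, 0], "turn": 0},
  {"dp": [1, -0.97, 0], "turn": 0},
  {"dp": [1, -0.97, 0], "turn": 0},
  {"dp": [1, -0.97, 0], "turn": 0},
  {"dp": [1, -0.97, 0], "turn": 0},
  {"dp": [1, -0.97, 0], "turn": 0},
  {"dp": [1, -0.97, 0], "turn": 0},
  {"dp": [1, -0.97, 0], "turn": 0},
  {"dp": [1, -0.97, 0], "turn": 0},
  {"dp": [1, -0.97, 0], "turn": 0},
], gripper=0)

```text
t: 2.87
ee_pos: [0.5669, 0.1614, 0.1953]
ee_rot: [[-0.957, 0.289, 0.0], [0.289, 0.957, 0.0], [-0.0, 0.0, -1.0]]
wrist_force: [0.0, -0.2, 0.5]
gripper_width: -0.002
finger_force: 0.0
```

Request:
drive_tool([
  {"dp": [1, -1, 0], "turn": 0},
  {"dp": [0.4, -0.4, 0], "turn": 0},
  {"dp": [0, 0, 0], "turn": 0},
  {"dp": [0, 0, 0], "turn": 0},
  {"dp": [0, 0, 0], "turn": 0},
])

```text
t: 3.28
ee_pos: [0.5929, 0.1356, 0.1951]
ee_rot: [[-0.958, 0.288, -0.001], [0.288, 0.958, 0.001], [0.001, 0.0, -1.0]]
wrist_force: [0.1, 0.2, 0.4]
gripper_width: 0.001
finger_force: 0.0
```

```bash
cat > look.py <<'E'
from h import *
import sys
n=sys.argv[1]
s=manip.sense(); c=cam("wrist"); im,d=manip.get_image("wrist"); cv2.imwrite(f"pics/{n}.png",im[...,::-1])
print(s["t"],s["ee_pos"].round(4),s["ee_rot"].round(3).tolist(),s["wrist_force"].round(1),"cam",(-c[1].T@c[2]).round(3))
C=np.array([.541,-.0315]);Y=np.array([.299,.954]);Xa=np.array([.954,-.299])
for l in["clip_plate","clip","fob_center","dial_top","dial"]:
    for x in manip.find_in("wrist",l)[:1]:
        u=x["point"]; z=d[int(u[1]),int(u[0])]; p=at_depth(c,u,z) if z>0 else np.zeros(3)
        print(l,round(x["conf"],2),np.round(u,1),p.round(4),"hub",(Xa@(p[:2]-C)).round(4),(Y@(p[:2]-C)).round(4))
K,R,t,k=c
v,u=np.mgrid[0:384,0:512]
pts=cv2.undistortPoints(np.stack([u,v],-1).reshape(-1,1,2).astype(float),K,np.array([k,0,0,0,0]))[:,0]
X=((np.c_[pts,np.ones(len(pts))]*d.reshape(-1,1)-t)@R)[d.reshape(-1)>0]
h=np.c_[(X[:,:2]-C)@Xa,(X[:,:2]-C)@Y,X[:,2]]
def rep(nm,m): 
    if m.sum(): print(nm,m.sum(),np.percentile(h[m],[2,50,98],axis=0).round(4).tolist())
rep("hubtop",(abs(h[:,2]-.045)<.004)&(abs(h[:,0])<.09)&(abs(h[:,1])<.17))
rep("clip",(h[:,2]>.075)&(h[:,2]<.165)&(abs(h[:,0])<.025)&(h[:,1]>.0)&(h[:,1]<.15))
rep("wing",(abs(h[:,2]-.081)<.006)&(abs(h[:,0])<.04)&(abs(h[:,1]+.098)<.04))
E
python3 look.py w1
```

```text
3.2833 [0.5929 0.1356 0.1951] [[-0.958, 0.288, -0.001], [0.288, 0.958, 0.001], [0.001, 0.0, -1.0]] [0.1 0.2 0.4] cam [0.529 0.154 0.373]
clip_plate 0.97 [177.3 188.2] [0.5713 0.0848 0.1329] hub -0.0059 0.12
clip 0.87 [176.9 189.9] [0.5718 0.0852 0.137 ] hub -0.0055 0.1206
fob_center 0.82 [143.8 168.4] [0.5558 0.0343 0.0494] hub -0.0055 0.0672
dial_top 0.72 [ 10.2 174.2] [ 0.5177 -0.1078  0.0535] hub 0.0006 -0.0798
dial 0.95 [ 10.8 171.9] [ 0.5156 -0.1069  0.0523] hub -0.0017 -0.0796
hubtop 16936 [[-0.0534, -0.0896, 0.043], [-0.0082, 0.0181, 0.0447], [0.0532, 0.1314, 0.0483]]
clip 808 [[-0.014, 0.115, 0.0789], [-0.0016, 0.1189, 0.1397], [0.0121, 0.1202, 0.1576]]
```

View pics/w1.png

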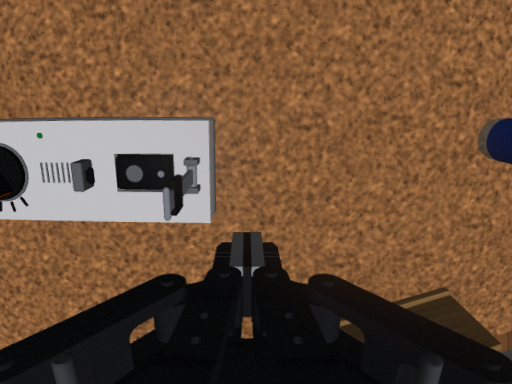

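Request:
drive_tool([
  {"dp": [0, 0, -0.85], "turn": 0},
  {"dp": [0, 0, -0.85], "turn": 0},
  {"dp": [0, 0, -0.85], "turn": 0},
  {"dp": [0, 0, -0.85], "turn": 0},
  {"dp": [-0.26, -0.83, 0], "turn": 0},
  {"dp": [-0.26, -0.83, 0], "turn": 0},
  {"dp": [-0.16, -0.5, 0.1], "turn": 0},
  {"dp": [-0.15, -0.475, -0.045], "turn": 0},
  {"dp": [-0.15, -0.475, -0.045], "turn": 0},
  {"dp": [-0.155, -0.49, -0.2], "turn": 0},
  {"dp": [-0.155, -0.49, -0.2], "turn": 0},
  {"dp": [-0.135, -0.435, -0.345], "turn": 0},
  {"dp": [-0.135, -0.435, -0.345], "turn": 0},
  {"dp": [-0.095, -0.305, -0.375], "turn": 0},
  {"dp": [-0.095, -0.305, -0.375], "turn": 0},
  {"dp": [-0.07, -0.21, -0.34], "turn": 0},
  {"dp": [-0.07, -0.21, -0.34], "turn": 0},
  {"dp": [0, 0, 0], "turn": 0},
  {"dp": [0, 0, 0], "turn": 0},
])

```text
t: 5.17
ee_pos: [0.5557, 0.0148, 0.0763]
ee_rot: [[-0.957, 0.289, -0.001], [0.289, 0.957, 0.0], [0.001, 0.0, -1.0]]
wrist_force: [0.6, 0.1, 0.7]
gripper_width: 0.002
finger_force: 0.0
```

```bash
python3 look.py w2
```

```text
5.1667 [0.5557 0.0148 0.0763] [[-0.957, 0.289, -0.001], [0.289, 0.957, 0.0], [0.001, 0.0, -1.0]] [0.6 0.1 0.7] cam [0.492 0.033 0.255]
clip_plate 0.69 [402.  258.1] [0.5707 0.0798 0.1318] hub -0.0049 0.1151
clip 0.56 [399.7 257.8] [0.5716 0.0797 0.1296] hub -0.004 0.1152
fob_center 0.86 [269.5 206.5] [0.558  0.0295 0.0492] hub -0.002 0.0632
dial_top 0.85 [ 38.1 207.9] [ 0.5115 -0.1186  0.0586] hub -0.0021 -0.092
dial 0.77 [ 37.6 208.6] [ 0.512  -0.1202  0.0574] hub -0.0012 -0.0933
hubtop 40750 [[-0.0536, -0.1208, 0.0432], [-0.0169, 0.0028, 0.0446], [0.0521, 0.1299, 0.0484]]
clip 10047 [[-0.0135, 0.0197, 0.0861], [-0.0067, 0.0611, 0.148], [0.011, 0.1183, 0.1646]]
wing 1321 [[-0.0151, -0.1023, 0.0754], [0.005, -0.0926, 0.0803], [0.0207, -0.0803, 0.0819]]
```

View pics/w2.png

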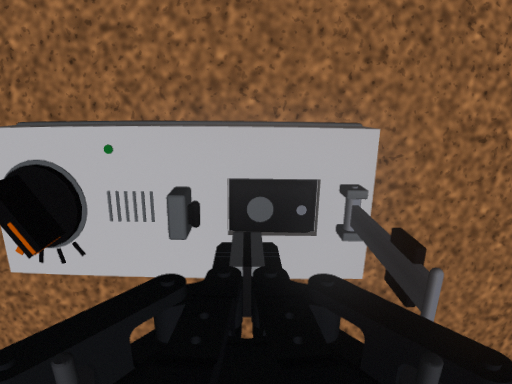

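The wrist view shows the hinge at (353,212), with the strip still raised to its bar at (437,280). The tip is already over the fob. The clip was not brought along, so I'll check its angle and where the tool is.

```bash
cat > ang.py <<'E'
from h import *
import sys
s=manip.sense(); print(s["t"],s["ee_pos"].round(4),s["wrist_force"].round(1))
C=np.array([.541,-.0315]);Y=np.array([.299,.954]);Xa=np.array([.954,-.299])
for n in["wrist","scene","top"]:
    c=cam(n);im,d=manip.get_image(n); K,R,t,k=c
    if n=="scene": cv2.imwrite(f"pics/{sys.argv[1]}.png",cv2.resize(im[120:270,150:350,::-1],None,fx=4,fy=4,interpolation=cv2.INTER_CUBIC))
    v,u=np.mgrid[0:384,0:512]
    pts=cv2.undistortPoints(np.stack([u,v],-1).reshape(-1,1,2).astype(float),K,np.array([k,0,0,0,0]))[:,0]
    X=((np.c_[pts,np.ones(len(pts))]*d.reshape(-1,1)-t)@R)
    h=np.c_[(X[:,:2]-C)@Xa,(X[:,:2]-C)@Y,X[:,2]]
    m=(d.reshape(-1)>0)&(h[:,2]>.07)&(h[:,2]<.165)&(abs(h[:,0])<.022)&(h[:,1]>.085)&(h[:,1]<.16)
    H=h[m]; print(n,len(H))
    for lo in np.arange(.07,.165,.015):
        q=H[(H[:,2]>=lo)&(H[:,2]<lo+.015)]
        if len(q)>3: print("  z",round(lo,3),len(q),np.percentile(q[:,:2],[5,50,95],axis=0).round(4).tolist())
E
python3 ang.py s2
```

```text
5.4667 [0.5567 0.015  0.0776] [-0.7  0.3 -0.1]
wrist 4274
  z 0.07 252 [[-0.007, 0.1152], [-0.0016, 0.1156], [0.0065, 0.1186]]
  z 0.085 297 [[-0.0069, 0.115], [-0.0019, 0.1156], [0.0062, 0.1184]]
  z 0.1 406 [[-0.0068, 0.1147], [-0.0015, 0.1151], [0.0061, 0.1179]]
  z 0.115 841 [[-0.0138, 0.1145], [-0.0024, 0.1152], [0.0116, 0.1177]]
  z 0.13 1267 [[-0.0137, 0.1143], [-0.004, 0.1152], [0.0121, 0.1187]]
  z 0.145 1211 [[-0.0111, 0.1139], [-0.0018, 0.1149], [0.0071, 0.1177]]
scene 68
  z 0.07 8 [[-0.006, 0.1157], [0.0055, 0.116], [0.0067, 0.1187]]
  z 0.085 5 [[0.0028, 0.1153], [0.0061, 0.116], [0.0081, 0.1175]]
  z 0.1 8 [[0.0005, 0.1153], [0.0057, 0.1162], [0.0111, 0.1178]]
  z 0.115 15 [[-0.0126, 0.115], [0.0077, 0.1163], [0.0158, 0.1197]]
  z 0.13 13 [[-0.003, 0.1144], [0.0089, 0.116], [0.015, 0.1196]]
  z 0.145 19 [[-0.0084, 0.1144], [0.0035, 0.1162], [0.0115, 0.1194]]
top 12
  z 0.085 4 [[-0.0095, 0.1154], [-0.008, 0.1159], [0.002, 0.1185]]
```

View pics/s2.png

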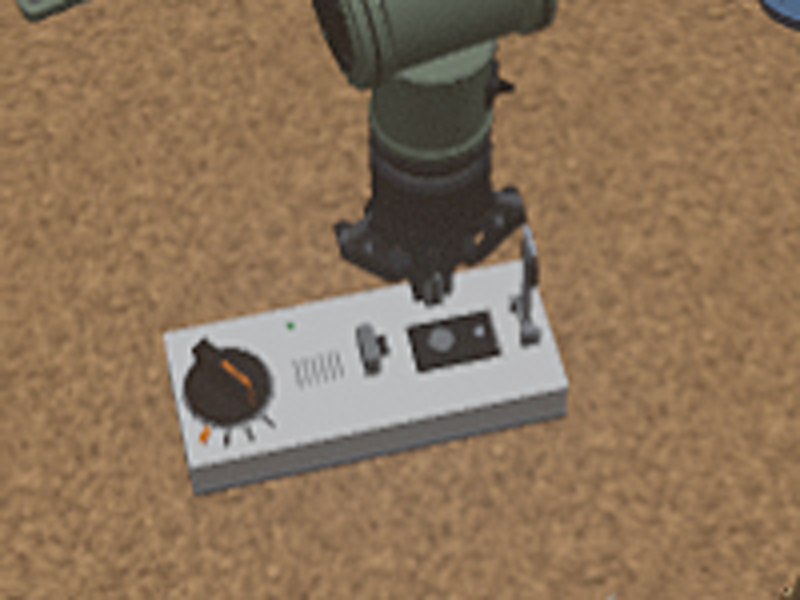

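Request:
drive_tool([
  {"dp": [0, 0, 1], "turn": 0},
  {"dp": [0, 0, 1], "turn": 0},
  {"dp": [0, 0, 1], "turn": 0},
  {"dp": [0, 0, 1], "turn": 0},
  {"dp": [0, 0, 1], "turn": 0},
  {"dp": [0, 0, 1], "turn": 0},
  {"dp": [0.31, 0.99, 0], "turn": 0},
  {"dp": [0.31, 0.99, 0], "turn": 0},
  {"dp": [0.31, 0.99, 0], "turn": 0},
  {"dp": [0.31, 0.99, 0], "turn": 0},
  {"dp": [0.31, 0.99, 0], "turn": 0},
  {"dp": [0.31, 0.99, 0], "turn": 0},
  {"dp": [0, 0, -0.9], "turn": 0},
  {"dp": [0, 0, -0.9], "turn": 0},
  {"dp": [0, 0, -0.9], "turn": 0},
  {"dp": [0, 0, -0.9], "turn": 0},
  {"dp": [0, 0, 0], "turn": 0},
  {"dp": [0, 0, 0], "turn": 0},
])

```text
t: 7.12
ee_pos: [0.5922, 0.1335, 0.1239]
ee_rot: [[-0.957, 0.288, -0.003], [0.289, 0.957, -0.0], [0.003, -0.001, -1.0]]
wrist_force: [0.4, -0.3, 0.3]
gripper_width: -0.004
finger_force: 0.0
```

```bash
python3 ang.py s3
```

```text
7.1167 [0.5922 0.1335 0.1239] [ 0.4 -0.3  0.3]
wrist 1899
  z 0.07 94 [[-0.0072, 0.117], [-0.0022, 0.1192], [0.006, 0.1197]]
  z 0.085 148 [[-0.0071, 0.1167], [-0.0024, 0.1195], [0.006, 0.1199]]
  z 0.1 123 [[-0.0071, 0.1184], [-0.0011, 0.1194], [0.0064, 0.1197]]
  z 0.115 316 [[-0.014, 0.1178], [-0.003, 0.1205], [0.0115, 0.1208]]
  z 0.13 646 [[-0.0138, 0.1161], [-0.0028, 0.1196], [0.0125, 0.1205]]
  z 0.145 572 [[-0.0109, 0.1151], [-0.001, 0.1179], [0.0094, 0.1188]]
scene 70
  z 0.07 11 [[-0.0051, 0.1152], [0.0053, 0.1161], [0.0092, 0.1183]]
  z 0.085 4 [[0.0018, 0.1156], [0.0029, 0.1162], [0.0084, 0.1169]]
  z 0.1 7 [[0.0025, 0.1151], [0.0084, 0.116], [0.0109, 0.1163]]
  z 0.115 14 [[-0.0112, 0.1153], [0.0078, 0.1159], [0.0157, 0.1198]]
  z 0.13 16 [[-0.0026, 0.115], [0.0094, 0.1157], [0.016, 0.1194]]
  z 0.145 17 [[-0.0063, 0.1143], [0.0057, 0.1161], [0.0121, 0.1191]]
top 37
  z 0.07 4 [[-0.0081, 0.1156], [-0.0044, 0.1163], [0.0012, 0.1198]]
  z 0.13 11 [[-0.0154, 0.1151], [-0.009, 0.1157], [0.0065, 0.1204]]
  z 0.145 13 [[-0.0095, 0.1146], [-0.0007, 0.1169], [0.0081, 0.1197]]
```

View pics/s3.png

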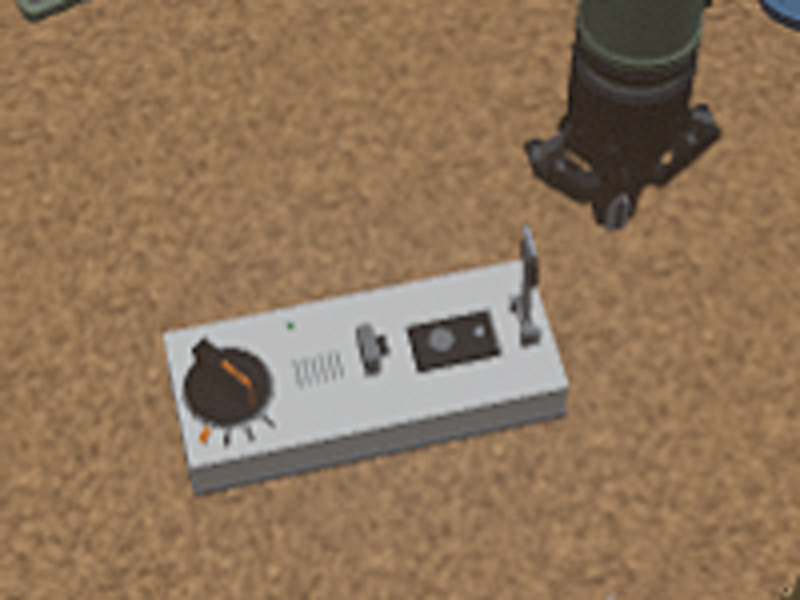

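The tip shows at about (615,215) in this crop. That looks off from where the reported TCP should appear, so I'll check against the images.

Run:
```python
from h import *
p=manip.sense()["ee_pos"]
for n in["scene","wrist","top"]:
    c=cam(n); u=proj(c,p); print(n,u.round(1),"crop",((u-[150,120])*4).round(0))
    for nm,X in [("plate",[.5763+.001,.0811+.003,.129]),("hinge",[.5763,.0811,.055])]: print(nm,proj(c,X).round(1))
    im,d=manip.get_image(n); K,R,t,k=c
    v,w=np.mgrid[0:384,0:512]
    pts=cv2.undistortPoints(np.stack([w,v],-1).reshape(-1,1,2).astype(float),K,np.array([k,0,0,0,0]))[:,0]
    X=((np.c_[pts,np.ones(len(pts))]*d.reshape(-1,1)-t)@R); ok=d.reshape(-1)>0
    m=ok&(np.linalg.norm(X[:,:2]-p[:2],axis=1)<.09)&(X[:,2]>.06)&(X[:,2]<.3)&(X[:,1]>.1)
    H=X[m]; 
    if len(H):
        o=np.argsort(H[:,2])[:40]; print("lowest",H[o].mean(0).round(4),H[o].min(0).round(4),H[o].max(0).round(4))
        l=H[H[:,2]<H[o[0],2]+.02]; print(" tip20mm",l.min(0).round(4),l.max(0).round(4),len(l))
```

```text
scene [301.8 181.8] crop [607. 247.]
plate [283.2 184.7]
hinge [280.9 199.2]
lowest [0.6025 0.1291 0.1747] [0.5857 0.1186 0.1634] [0.6085 0.145  0.1837]
 tip20mm [0.5857 0.1186 0.1634] [0.6085 0.145  0.1826] 39
wrist [247.7 223.2] crop [391. 413.]
plate [159.  220.6]
hinge [179.1 189.1]
lowest [0.5844 0.1361 0.1671] [0.5824 0.1299 0.1656] [0.5912 0.1434 0.1683]
 tip20mm [0.5818 0.1217 0.1656] [0.5926 0.1479 0.1856] 1002
top [216.7 162.9] crop [267. 171.]
plate [232.3 168. ]
hinge [234.9 173.1]
lowest [0.5892 0.1647 0.2439] [0.5551 0.1141 0.1702] [0.6101 0.1947 0.298 ]
 tip20mm [0.5803 0.1277 0.1702] [0.5843 0.1428 0.1795] 7
```

The gripper tip really sits about 40 mm above the reported TCP, measured in two cameras. So my first pass went over the top of the clip. I'll allow for that and push again with a check partway.

Request:
drive_tool([
  {"dp": [0, 0, -0.95], "turn": 0},
  {"dp": [-0.245, -0.78, 0], "turn": 0},
  {"dp": [-0.245, -0.78, 0], "turn": 0},
  {"dp": [-0.16, -0.5, 0], "turn": 0},
  {"dp": [-0.18, -0.57, -0.1], "turn": 0},
  {"dp": [-0.18, -0.57, -0.15], "turn": 0},
  {"dp": [0, 0, 0], "turn": 0},
  {"dp": [0, 0, 0], "turn": 0},
])

```text
t: 8.08
ee_pos: [0.573, 0.0689, 0.101]
ee_rot: [[-0.957, 0.29, -0.0], [0.29, 0.957, 0.0], [0.0, 0.0, -1.0]]
wrist_force: [0.6, -0.6, 0.8]
gripper_width: 0.003
finger_force: 0.0
```

```bash
python3 ang.py s4
```

```text
8.0833 [0.573  0.0689 0.101 ] [ 0.6 -0.6  0.8]
wrist 3037
  z 0.07 176 [[-0.0071, 0.1081], [-0.002, 0.1116], [0.0062, 0.1145]]
  z 0.085 212 [[-0.0072, 0.1036], [-0.0022, 0.1067], [0.006, 0.1094]]
  z 0.1 130 [[-0.0073, 0.1014], [-0.0027, 0.1026], [0.0034, 0.1043]]
  z 0.115 302 [[-0.014, 0.0946], [-0.0102, 0.0981], [-0.0023, 0.101]]
  z 0.13 565 [[-0.0138, 0.0896], [-0.0091, 0.0938], [-0.0038, 0.1103]]
  z 0.145 1285 [[-0.0106, 0.0857], [-0.0064, 0.0983], [0.002, 0.1162]]
  z 0.16 367 [[-0.0105, 0.0925], [-0.0095, 0.1052], [-0.0057, 0.1169]]
scene 100
  z 0.07 5 [[0.0046, 0.1068], [0.0078, 0.1096], [0.0086, 0.1132]]
  z 0.085 8 [[-0.0012, 0.104], [0.0052, 0.1065], [0.0088, 0.1099]]
  z 0.115 8 [[-0.0026, 0.0954], [0.0134, 0.0983], [0.0153, 0.1009]]
  z 0.13 22 [[-0.0057, 0.0898], [0.0104, 0.0932], [0.0155, 0.1108]]
  z 0.145 46 [[-0.0001, 0.0863], [0.0102, 0.0996], [0.0138, 0.1166]]
  z 0.16 8 [[0.0025, 0.0929], [0.0103, 0.1049], [0.014, 0.1156]]
top 25
  z 0.07 4 [[-0.0087, 0.1103], [-0.0072, 0.1123], [-0.004, 0.114]]
  z 0.115 5 [[-0.015, 0.0967], [-0.0087, 0.0975], [-0.0062, 0.1004]]
  z 0.13 6 [[-0.0152, 0.0909], [-0.0129, 0.0931], [-0.007, 0.0947]]
  z 0.145 6 [[-0.0127, 0.0857], [-0.0102, 0.0886], [-0.0074, 0.0986]]
```

View pics/s4.png

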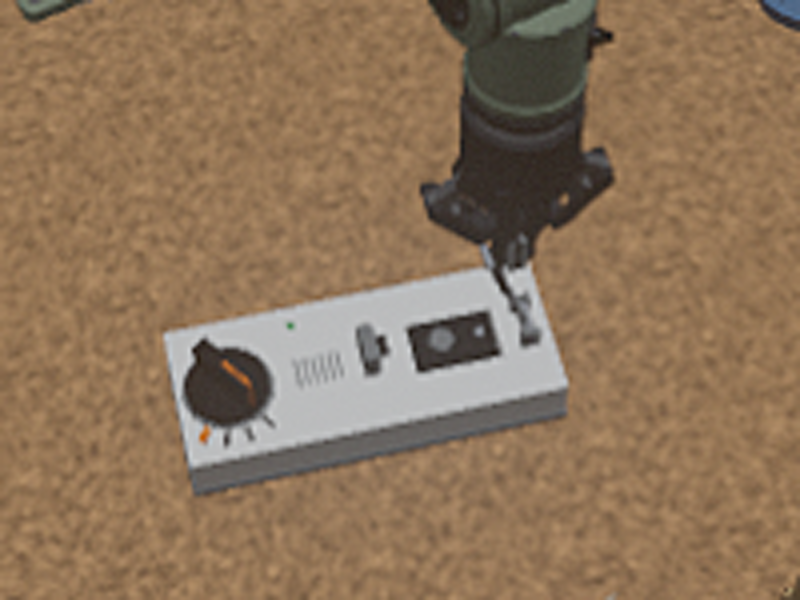

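The clip now follows the tip and stands at about 1.28 rad, with the fingers behind it near (515,250). I'll continue along the arc.

Request:
drive_tool([
  {"dp": [-0.17, -0.535, -0.315], "turn": 0},
  {"dp": [-0.17, -0.535, -0.315], "turn": 0},
  {"dp": [-0.125, -0.4, -0.48], "turn": 0},
  {"dp": [-0.125, -0.4, -0.48], "turn": 0},
  {"dp": [-0.075, -0.24, -0.45], "turn": 0},
  {"dp": [-0.075, -0.24, -0.45], "turn": 0},
  {"dp": [-0.05, -0.17, -0.365], "turn": 0},
  {"dp": [-0.05, -0.17, -0.365], "turn": 0},
  {"dp": [-0.06, -0.19, -0.3], "turn": 0},
  {"dp": [0, 0, 0], "turn": 0},
  {"dp": [0, 0, 0], "turn": 0},
])

```text
t: 9.15
ee_pos: [0.5548, 0.0118, 0.0302]
ee_rot: [[-0.957, 0.289, -0.001], [0.289, 0.957, 0.0], [0.001, -0.0, -1.0]]
wrist_force: [0.2, -0.5, 1.3]
gripper_width: 0.004
finger_force: 0.0
```

```bash
python3 look.py w5
cat > hist.py <<'E'
from h import *
C=np.array([.541,-.0315]);Y=np.array([.299,.954]);Xa=np.array([.954,-.299])
for n in["scene","wrist"]:
    c=cam(n);im,d=manip.get_image(n); K,R,t,k=c
    v,u=np.mgrid[0:384,0:512]
    pts=cv2.undistortPoints(np.stack([u,v],-1).reshape(-1,1,2).astype(float),K,np.array([k,0,0,0,0]))[:,0]
    X=((np.c_[pts,np.ones(len(pts))]*d.reshape(-1,1)-t)@R); h=np.c_[(X[:,:2]-C)@Xa,(X[:,:2]-C)@Y,X[:,2]]
    for lo in np.arange(.01,.12,.01):
        q=h[(d.reshape(-1)>0)&(abs(h[:,0])<.012)&(h[:,1]>=lo)&(h[:,1]<lo+.01)&(h[:,2]<.12)]
        if len(q): print(n,round(lo,3),len(q),np.percentile(q[:,2],[5,25,50,75,95]).round(4))
E
python3 hist.py
```

```text
9.15 [0.5548 0.0118 0.0302] [[-0.957, 0.289, -0.001], [0.289, 0.957, 0.0], [0.001, -0.0, -1.0]] [ 0.2 -0.5  1.3] cam [0.491 0.031 0.208]
clip_plate 0.57 [304.8 240.5] [0.5612 0.0399 0.0601] hub -0.0021 0.0741
clip 0.82 [301.1 240.8] [0.5609 0.038  0.06  ] hub -0.0018 0.0723
fob_center 0.96 [290.5 212.8] [0.5488 0.0371 0.049 ] hub -0.013 0.0678
dial_top 0.57 [ 19.3 234.7] [ 0.5174 -0.1087  0.0525] hub 0.0006 -0.0807
dial 0.87 [ 19. 233.] [ 0.5166 -0.1088  0.052 ] hub -0.0002 -0.0811
hubtop 47780 [[-0.0539, -0.0893, 0.0432], [-0.0246, 0.0016, 0.0446], [0.0473, 0.1312, 0.0478]]
clip 40216 [[-0.0191, 0.0025, 0.0885], [-0.011, 0.0486, 0.1406], [0.0081, 0.0993, 0.1625]]
wing 1 [[0.0168, -0.0787, 0.0753], [0.0168, -0.0787, 0.0753], [0.0168, -0.0787, 0.0753]]
scene 0.01 27 [0.0416 0.0489 0.0602 0.0617 0.0639]
scene 0.02 36 [0.0416 0.0457 0.0622 0.0638 0.1181]
scene 0.03 42 [0.0429 0.0591 0.0667 0.0884 0.1059]
scene 0.04 21 [0.047  0.0615 0.0869 0.1039 0.1141]
scene 0.05 24 [0.0478 0.0591 0.0728 0.0854 0.1087]
scene 0.06 28 [0.0458 0.0513 0.0573 0.061  0.1134]
scene 0.07 31 [0.0474 0.0519 0.058  0.0596 0.1151]
scene 0.08 26 [0.0464 0.05   0.0565 0.0596 0.0611]
scene 0.09 26 [0.0372 0.0454 0.055  0.0573 0.0596]
scene 0.1 28 [0.0414 0.0433 0.0518 0.0562 0.059 ]
scene 0.11 32 [0.0475 0.0551 0.0575 0.0591 0.0636]
wrist 0.01 1332 [0.0441 0.0614 0.0634 0.0652 0.1191]
wrist 0.02 1352 [0.0439 0.0456 0.0635 0.1119 0.119 ]
wrist 0.03 1417 [0.0448 0.0644 0.0879 0.1122 0.1184]
wrist 0.04 2526 [0.0634 0.0896 0.104  0.1134 0.1173]
wrist 0.05 1404 [0.0498 0.0632 0.0884 0.1124 0.1185]
wrist 0.06 1168 [0.0491 0.0587 0.0606 0.1123 0.1189]
wrist 0.07 1061 [0.049  0.0566 0.0597 0.0612 0.1194]
wrist 0.08 782 [0.049  0.05   0.0586 0.0592 0.0599]
wrist 0.09 761 [0.0376 0.0482 0.0577 0.0585 0.0591]
wrist 0.1 753 [0.0439 0.0448 0.0569 0.0576 0.0584]
wrist 0.11 996 [0.0443 0.0564 0.058  0.0592 0.0603]
```

View pics/w5.png

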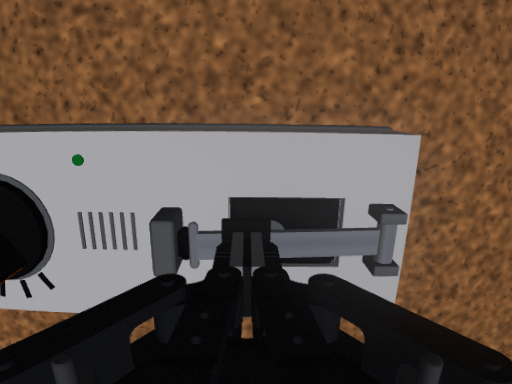

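The clip is nearly shut: its bar at (192,243) lies right at the catch, with the tip on the plate. Pressing down now.

Request:
drive_tool([
  {"dp": [0, 0, -0.1], "turn": 0},
  {"dp": [0, 0, -0.1], "turn": 0},
  {"dp": [0, 0, -0.1], "turn": 0},
  {"dp": [0, 0, -0.1], "turn": 0},
  {"dp": [0, 0, 0], "turn": 0},
])

```text
t: 9.97
ee_pos: [0.5554, 0.0119, 0.0226]
ee_rot: [[-0.957, 0.289, 0.0], [0.289, 0.957, 0.0], [-0.0, 0.0, -1.0]]
wrist_force: [0.5, 0.4, 1.5]
gripper_width: 0.001
finger_force: 0.6
```

Request:
drive_tool([
  {"dp": [0, 0, -0.1], "turn": 0},
  {"dp": [0, 0, 0], "turn": 0},
  {"dp": [0, 0, 0], "turn": 0},
])

```text
t: 10.22
ee_pos: [0.5555, 0.0118, 0.0223]
ee_rot: [[-0.957, 0.288, 0.0], [0.288, 0.957, -0.0], [-0.0, -0.0, -1.0]]
wrist_force: [-4.2, 0.2, 11.7]
gripper_width: 0.001
finger_force: 5.9
```

```bash
python3 hist.py|grep -v 0.0[345]
python3 hist.py|grep -E "wrist|scene 0.0[12]"
```

```text
scene 0.01 37 [0.0439 0.0554 0.0595 0.1134 0.1171]
scene 0.02 47 [0.0409 0.0539 0.0579 0.111  0.1157]
wrist 0.01 2896 [0.0448 0.0613 0.1109 0.1151 0.119 ]
wrist 0.02 1907 [0.0443 0.056  0.1035 0.1132 0.1154]
wrist 0.03 1625 [0.0561 0.0667 0.0869 0.1077 0.1145]
wrist 0.04 2663 [0.0586 0.0849 0.0957 0.1059 0.1139]
wrist 0.05 1573 [0.0507 0.0666 0.0869 0.1081 0.1146]
wrist 0.06 1824 [0.0493 0.0561 0.1034 0.1133 0.1155]
wrist 0.07 2524 [0.0495 0.0566 0.1127 0.1154 0.1192]
wrist 0.08 1211 [0.0491 0.0546 0.0565 0.1139 0.1189]
wrist 0.09 817 [0.038  0.0487 0.056  0.0567 0.0573]
wrist 0.1 832 [0.0439 0.0449 0.0559 0.0566 0.0573]
wrist 0.11 1107 [0.0443 0.056  0.0579 0.0593 0.0604]
```

The clip is latched: the strip is level at 56.5 mm. The shut stop puts the real tip about 36 mm above the reported TCP. Lifting now and moving over the dial, turning to line up with the wing at rest.

Request:
drive_tool([
  {"dp": [0, 0, 0.7], "turn": 0},
  {"dp": [0, 0, 1], "turn": 0},
  {"dp": [0, 0, 1], "turn": 0},
  {"dp": [0, 0, 1], "turn": 0},
  {"dp": [0, 0, 1], "turn": 0},
  {"dp": [-0.31, -0.98, 0], "turn": 0.845},
  {"dp": [-0.31, -0.98, 0], "turn": 0.845},
  {"dp": [-0.31, -0.98, 0], "turn": 0.845},
  {"dp": [-0.31, -0.98, 0], "turn": 0.845},
  {"dp": [-0.31, -0.98, 0], "turn": 0.845},
  {"dp": [-0.31, -0.98, 0], "turn": 0.845},
  {"dp": [-0.31, -0.98, 0], "turn": 0.845},
  {"dp": [0, 0, 0], "turn": 0.845},
  {"dp": [0, 0, 0], "turn": 0.845},
  {"dp": [0, 0, 0], "turn": 0.845},
  {"dp": [0, 0, 0], "turn": 0},
  {"dp": [0, 0, 0], "turn": 0},
], gripper=50)

```text
t: 11.83
ee_pos: [0.5114, -0.1251, 0.1142]
ee_rot: [[-0.957, -0.291, -0.001], [-0.291, 0.957, 0.0], [0.001, 0.001, -1.0]]
wrist_force: [0.1, -0.4, -0.4]
gripper_width: 0.5
finger_force: 0.0
```

```bash
cat > dial.py <<'E'
from h import *
s=manip.sense(); print(s["q"].round(3),s["ee_pos"].round(4),s["wrist_force"].round(1))
C=np.array([.541,-.0315]);Y=np.array([.299,.954]);Xa=np.array([.954,-.299])
for n in["wrist","scene","top"]:
    c=cam(n);im,d=manip.get_image(n); K,R,t,k=c
    if n=="wrist": cv2.imwrite("pics/w6.png",im[...,::-1])
    v,u=np.mgrid[0:384,0:512]
    pts=cv2.undistortPoints(np.stack([u,v],-1).reshape(-1,1,2).astype(float),K,np.array([k,0,0,0,0]))[:,0]
    X=((np.c_[pts,np.ones(len(pts))]*d.reshape(-1,1)-t)@R); h=np.c_[(X[:,:2]-C)@Xa,(X[:,:2]-C)@Y,X[:,2]]
    m=(abs(h[:,2]-.081)<.004)&(np.hypot(h[:,0],h[:,1]+.098)<.035)
    if m.sum()>8:
        (cx,cy),wh,a=cv2.minAreaRect((h[m][:,:2]*1000).astype(np.float32)); b=cv2.boxPoints(((cx,cy),wh,a)); L=max([b[1]-b[0],b[2]-b[1]],key=np.linalg.norm)
        print(n,m.sum(),"wing hub",cx,cy,wh,"angle",np.degrees(np.arctan2(L[1],L[0])))
    m=(h[:,2]<.075)&(abs(h[:,0])<.006)&(h[:,1]>.02)&(h[:,1]<.035); 
    if m.sum(): print(n,"strip end z",np.percentile(h[m][:,2],[50,90]).round(4))
E
python3 dial.py
```

```text
[-0.404  0.188  1.742  0.     1.213 -2.271] [ 0.5114 -0.1251  0.1142] [ 0.1 -0.4 -0.4]
wrist 1186 wing hub -0.07657814025878906 -98.33073425292969 (50.193153381347656, 11.684257507324219) angle 33.93338
wrist strip end z [0.0564 0.0573]
scene 63 wing hub 2.2188282012939453 -98.25950622558594 (51.92827224731445, 14.13791275024414) angle 33.792095
scene strip end z [0.0546 0.0592]
top 22 wing hub -12.61440658569336 -104.41484832763672 (24.145977020263672, 12.043325424194336) angle 33.91121
top strip end z [0.0569 0.0599]
```

View pics/w6.png

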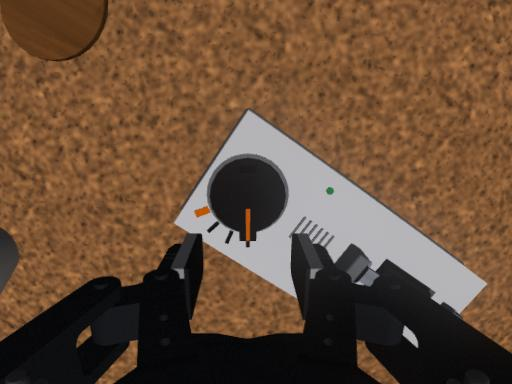

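The wing is measured square between the fingers: hub (0,-98) mm at 33.9°, and the clip strip is still level. Descending and gripping it.

Request:
drive_tool([
  {"dp": [0, 0, -0.9], "turn": 0},
  {"dp": [0, 0, -0.9], "turn": 0},
  {"dp": [0, 0, -0.9], "turn": 0},
  {"dp": [0, 0, -0.9], "turn": 0},
  {"dp": [0, 0, -0.5], "turn": 0},
  {"dp": [0, 0, -0.5], "turn": 0},
  {"dp": [0, 0, 0], "turn": 0},
  {"dp": [0, 0, 0], "turn": 0},
])

```text
t: 12.65
ee_pos: [0.5118, -0.1252, 0.0226]
ee_rot: [[-0.956, -0.293, -0.0], [-0.293, 0.956, 0.0], [0.0, 0.0, -1.0]]
wrist_force: [0.6, -0.6, 0.4]
gripper_width: 0.495
finger_force: 0.0
```

Request:
drive_tool([
  {"dp": [0, 0, 0], "turn": 0},
  {"dp": [0, 0, 0], "turn": 0},
  {"dp": [0, 0, 0], "turn": 0},
  {"dp": [0, 0, 0], "turn": 0},
  {"dp": [0, 0, 0], "turn": 0},
  {"dp": [0, 0, 0], "turn": 0},
  {"dp": [0, 0, 0], "turn": 0},
  {"dp": [0, 0, 0], "turn": 0},
], gripper=0)

```text
t: 13.32
ee_pos: [0.5124, -0.1243, 0.0241]
ee_rot: [[-0.956, -0.293, 0.001], [-0.293, 0.956, 0.001], [-0.002, 0.001, -1.0]]
wrist_force: [-0.6, 3.8, 4.7]
gripper_width: 0.13
finger_force: 60.4
```

Request:
drive_tool([
  {"dp": [0, 0, 0], "turn": -0.9},
  {"dp": [0, 0, 0], "turn": -0.9},
  {"dp": [0, 0, 0], "turn": -0.9},
  {"dp": [0, 0, 0], "turn": -0.9},
  {"dp": [0, 0, 0], "turn": -0.9},
  {"dp": [0, 0, 0], "turn": -0.9},
  {"dp": [0, 0, 0], "turn": -0.9},
  {"dp": [0, 0, 0], "turn": -0.9},
  {"dp": [0, 0, 0], "turn": -0.9},
  {"dp": [0, 0, 0], "turn": -0.9},
  {"dp": [0, 0, 0], "turn": -0.9},
  {"dp": [0, 0, 0], "turn": -0.9},
  {"dp": [0, 0, 0], "turn": -0.9},
  {"dp": [0, 0, 0], "turn": -0.9},
  {"dp": [0, 0, 0], "turn": -0.9},
  {"dp": [0, 0, 0], "turn": -0.9},
  {"dp": [0, 0, 0], "turn": -0.9},
  {"dp": [0, 0, 0], "turn": -0.9},
  {"dp": [0, 0, 0], "turn": -0.9},
  {"dp": [0, 0, 0], "turn": -0.9},
])

```text
t: 14.98
ee_pos: [0.5121, -0.125, 0.0241]
ee_rot: [[-0.572, 0.82, 0.001], [0.82, 0.572, -0.0], [-0.0, 0.0, -1.0]]
wrist_force: [-1.8, 2.3, 5.3]
gripper_width: 0.123
finger_force: 60.5
```

```bash
python3 dial.py
python3 - <<'E'
from h import *
s=manip.sense(); print(s["t"],s["wrist_torque"].round(2),s["finger_force"],np.degrees(np.arctan2(-s["ee_rot"][0,1],s["ee_rot"][1,1])))
E
```

```text
[-0.404  0.315  1.8    0.     1.026 -1.013] [ 0.5121 -0.125   0.0241] [-1.8  2.3  5.3]
wrist 3476 wing hub -1.8832292556762695 -99.30549621582031 (35.302181243896484, 50.732418060302734) angle -60.517475
wrist strip end z [0.0567 0.0581]
scene 45 wing hub 7.406955718994141 -101.00421142578125 (27.253332138061523, 31.500267028808594) angle -86.06166
scene strip end z [0.0555 0.0582]
top strip end z [0.057  0.0613]
15.1333 [0.36 0.4  0.15] 60.45779228210449 -54.945374805735376
```

View pics/w6.png

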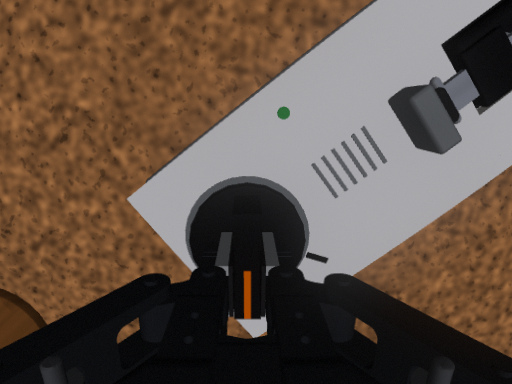

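The wing and its orange stripe (247,295) sit between the fingers, parallel to them. That puts the dial at about 1.25 rad, the measured 0.15 N m is close to the third click's 0.17, and the bar is still at the catch. Holding it there.

Request:
drive_tool([
  {"dp": [0, 0, 0], "turn": 0},
  {"dp": [0, 0, 0], "turn": 0},
  {"dp": [0, 0, 0], "turn": 0},
  {"dp": [0, 0, 0], "turn": 0},
  {"dp": [0, 0, 0], "turn": 0},
  {"dp": [0, 0, 0], "turn": 0},
  {"dp": [0, 0, 0], "turn": 0},
  {"dp": [0, 0, 0], "turn": 0},
  {"dp": [0, 0, 0], "turn": 0},
  {"dp": [0, 0, 0], "turn": 0},
  {"dp": [0, 0, 0], "turn": 0},
  {"dp": [0, 0, 0], "turn": 0},
  {"dp": [0, 0, 0], "turn": 0},
  {"dp": [0, 0, 0], "turn": 0},
  {"dp": [0, 0, 0], "turn": 0},
  {"dp": [0, 0, 0], "turn": 0},
  {"dp": [0, 0, 0], "turn": 0},
  {"dp": [0, 0, 0], "turn": 0},
  {"dp": [0, 0, 0], "turn": 0},
  {"dp": [0, 0, 0], "turn": 0},
])

```text
t: 16.8
ee_pos: [0.5121, -0.1251, 0.0241]
ee_rot: [[-0.575, 0.818, 0.001], [0.818, 0.575, -0.0], [-0.0, 0.0, -1.0]]
wrist_force: [-2.3, 1.8, 5.4]
gripper_width: 0.124
finger_force: 60.5
```

Request:
drive_tool([
  {"dp": [0, 0, 0], "turn": 0},
  {"dp": [0, 0, 0], "turn": 0},
  {"dp": [0, 0, 0], "turn": 0},
  {"dp": [0, 0, 0], "turn": 0},
  {"dp": [0, 0, 0], "turn": 0},
  {"dp": [0, 0, 0], "turn": 0},
  {"dp": [0, 0, 0], "turn": 0},
  {"dp": [0, 0, 0], "turn": 0},
  {"dp": [0, 0, 0], "turn": 0},
  {"dp": [0, 0, 0], "turn": 0},
  {"dp": [0, 0, 0], "turn": 0},
  {"dp": [0, 0, 0], "turn": 0},
  {"dp": [0, 0, 0], "turn": 0},
  {"dp": [0, 0, 0], "turn": 0},
  {"dp": [0, 0, 0], "turn": 0},
  {"dp": [0, 0, 0], "turn": 0},
  {"dp": [0, 0, 0], "turn": 0},
  {"dp": [0, 0, 0], "turn": 0},
  {"dp": [0, 0, 0], "turn": 0},
  {"dp": [0, 0, 0], "turn": 0},
])

```text
t: 18.47
ee_pos: [0.5121, -0.1251, 0.0241]
ee_rot: [[-0.575, 0.818, 0.001], [0.818, 0.575, -0.0], [-0.0, 0.001, -1.0]]
wrist_force: [-1.6, 3.1, 5.2]
gripper_width: 0.123
finger_force: 60.5
```

Request:
drive_tool([
  {"dp": [0, 0, 0], "turn": 0},
  {"dp": [0, 0, 0], "turn": 0},
  {"dp": [0, 0, 0], "turn": 0},
  {"dp": [0, 0, 0], "turn": 0},
  {"dp": [0, 0, 0], "turn": 0},
  {"dp": [0, 0, 0], "turn": 0},
  {"dp": [0, 0, 0], "turn": 0},
  {"dp": [0, 0, 0], "turn": 0},
  {"dp": [0, 0, 0], "turn": 0},
  {"dp": [0, 0, 0], "turn": 0},
])

```text
t: 19.3
ee_pos: [0.5121, -0.125, 0.0241]
ee_rot: [[-0.574, 0.819, 0.001], [0.819, 0.574, 0.0], [-0.0, 0.0, -1.0]]
wrist_force: [-1.9, 2.0, 4.3]
gripper_width: 0.123
finger_force: 60.5
```

```bash
python3 -c "
from plant import manip
s=manip.sense(); print(s['t'],s['wrist_torque'],s['finger_force'],s['gripper_width']); print(manip.job_done())"
```

```text
19.3 [0.34198558 0.41904783 0.13307483] 60.45629382133484 0.12296398113910814
the job is handed in; nothing more can be done
None
```

The clip is latched over the fob, and the gripper held the dial at the third click (about 1.25 rad) for more than 4 s. The job was handed in at 19.3 s with the dial still held; no verdict came back, and I did not re-measure the fob or the other objects at the end.

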